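# Load the slide cassette into the sprung loader and latch it

## Robot

A 6-joint arm with a two-finger parallel gripper is mounted at the origin on a cart in front of the work surface, level with it; the furniture and walls round the work are solid. World frame = base frame: x ahead of the robot, y to its left, z up, the work surface at z = 0. Lengths are in m, angles in rad, forces in N, time in s.
With the tool pointing down it reaches from about 0.375 to 0.925 m from the base axis. Payload 5.7 kg.
Tool frame: the origin (TCP) lies where the fingers leave the gripper's body, on its centre line; the fingertips stand 73 mm ahead of it and the grasp point (between the pads) lies 54 mm ahead of it (ctrl.tcp_to_tips is the distance from the TCP to the fingertips, in m); x points along the fingers, y is the direction in which the jaws open and shut, and the axes are right-handed (so a half turn about x gives the same grasp; the last joint's range is limited). The gripper opens to 85 mm and grips with 20 to 120 N. Pads are 22 mm wide; open, the fingers measure 114 mm over their backs; the gripper's body (76 mm by 85 mm) begins 54 mm behind the grasp point. The pads swing forward as they close: fully open they stand 13 mm farther back than shut.
Start: joints at [-1.277, 0.359, 1.51, -0, 1.272, -0.115], TCP at [0.238, -0.551, 0.304] pointing down, gripper open.
Joint ranges: [-2.97, 2.97], [-1.01, 2.36], [0.21, 2.38], [-0.96, 4.11], [0.2, 2.71], [-2.98, 2.98]. Speed limits (rad/s): [2.39, 2.39, 3.14, 3.14, 3.14, 3.14].

## Interface

Orientations are given as a unit quaternion [w, x, y, z].
In Python, from cell import ctrl gives the robot as it stands.
- The arm moves only by the tool move_arm, never from a script. Its argument "commands" is a list of rows, each a list of 5 numbers: the finger opening in m, from 0 to 0.0854, then the shift along the tool's x, y, z in m, then the turn about the tool's x in rad. A call has exactly 10 rows; each row is the pose to reach, as a shift and turn from the pose commanded when the call began, along the tool's axes at that moment; what a row does not reach only later rows make up. A row lasts 1/10 s, in which the tool goes at most 50 mm and 8.59 degrees, less where a joint would pass 70% of its speed; a pose out of reach is approached as far as the arm can. A call with a gripper value outside its range is refused whole. The fingers move at their own pace and stop on an object; "squeeze" is the grip in N (left out, the last holds). Time passes only in rows, so rows that repeat a pose let the fingers close, or fill a call up. It gives the time, the measured TCP pose, the force and the opening at its end, in the units of the state.
- ctrl.read_state(): the state, without advancing time (a new reading comes with each control period).
- ctrl.grab_frame(name): name is "scene" or "top"; returns a dict with "img" (420x560x3 uint8, red, green, blue), "z_map" (420x560 float32, m along the optical axis (not along the pixel's ray), 0 where there is no reading), "fx", "fy", "cx", "cy" (pixels), "camera_from_world" (4x4, takes a point from world to camera coordinates). Camera axes: x right, y down, z forward; pixel columns grow to the right and rows downward; lengths in m; the calibration is good to about 2 mm. A picture is of the moment at which its call begins.
- ctrl.hand_in(): hands the job in, once; it reports no verdict.
The state is a dict: "clock": time; "joint_pos": joint angles; "dq": joint speeds; "joint_efforts": joint torques, N m; "tcp_pos": TCP position; "orientation": TCP orientation; "ft_force": force on the tool from outside, world axes, zero at the start; "moment": the same for the moment, N m; "opening": finger opening in m.
Only numpy, scipy, OpenCV 4.12 (cv2) and the standard library are available. Lean on these libraries where they do the work, as an engineer would, in place of code of your own. Each camera call takes 0.05 s, during which the arm holds its last target.

## Task

Load the blue slide cassette into the slide loader: set it flat on the raised sprung platform between the guides and let go of it. Then press it down gently from above on its dark pad, feeling your way to the stop (over 50 N cracks the glass), and hold it down until both brass bolts have slid out over its end lips, so that it stays down when you take the robot away. Leave the other things on the bench where they are.

Things in the scene. Friction and masses are not known exactly. Their poses are not given: they have to be found in the camera images.
- cassette_mid (a point): Centre of the loose slide cassette (0.2 kg), 15 mm above its underside. White base flange 54 (x) x 112 (y) x 5 mm; on it a blue body 46 x 88 mm with a dark pad on top, 30 mm high in all. So the flange forms a 12 mm lip at each y end. Lies flat at the start. Grasp the body across its 46 mm, mid-length. A half turn makes no difference.
- press_pad: Dark rubber pad, 38 x 80 mm, with an orange dot in its middle: the flat top of the cassette, moving with it. Origin: centre of its upper face, 30 mm above the cassette's underside. Press here, at the dot. The glass inside cracks if anything presses on it with more than 50 N.
- platform_top (a point): Centre of the top of the loader's sprung steel platform (44 x 88 mm), 42 mm above the bench when up; z up, y along the loader's long axis. The cassette's flange goes flat on it, long axes parallel. The loader has a grey base 100 x 200 mm, fixed to the bench.
- guides (a point): Centre of the loader at the top of its guides, 60 mm above the bench, axes as the platform's. Side walls (34 mm high, inner faces 58 mm apart in x), four corner posts (same faces, 40 to 56 mm from the centre in y) and two white end towers (faces 116 mm apart) leave the flange 2 mm play each side; from 50 to 60 mm high posts and towers flare out 6 mm. Between the posts the sides are open for fingers.
- platform (a joint): Metres pressed down, 0 = up; spring about 4.5 N at the top plus 220 N/m. The cassette meets a stop in the towers 18 to 26 mm down; where, differs each time, is in no reading, and must be felt as a sharp rise in force (16 N per mm). Until there the push takes 5 to 20 N (spring and the bolts' ramps; more if fast). Latched, it rests about 2 mm higher.
- bolt_left (a joint): Brass spring bolt in the loader's +y end tower, a red pin on it at the tower's outer face. Metres pushed back: 0 = fully out, its nose over the cassette's lip. The sinking flange pushes it back; in the last 2 mm before the stop the lip is past the nose, and the damped bolt takes about 1 s to slide out over it: hold the cassette down meanwhile.
- bolt_right (a joint): The same bolt in the tower at the loader's -y end.
- stain_bottle_1: A bystander, red-capped stain bottle, 104 mm high, loose on the bench; origin at the centre of its underside, z up. Leave it alone.
- stain_bottle_2: A bystander, blue-capped stain bottle, 104 mm high, loose on the bench; origin at the centre of its underside, z up. Leave it alone.
- timer: A bystander, white timer, 20 mm high, loose on the bench; origin at the centre of its underside, z up. Leave it alone.
- tube_rack: A bystander, green tube rack, 45 mm high, loose on the bench; origin at the centre of its underside, z up. Leave it alone.
- tape_roll: A bystander, roll of paper tape, 18 mm high, loose on the bench; origin at the centre of its underside, z up. Leave it alone.
- coplin_jar: A bystander, purple staining jar, 106 mm high, loose on the bench; origin at the centre of its underside, z up. Leave it alone.
- notepad: A bystander, notepad, 9 mm high, loose on the bench; origin at the centre of its underside, z up. Leave it alone.

How it is judged:
By the outcome, as a careful person would: the job done as asked, in the order asked, and still so for the second after the job is handed in, with the robot touching nothing.
It also fails if it takes over 64 s, if anything falls off the work surface, if the arm or the gripper's body presses on something with over 40 N, if the wrist force passes 120 N, or if a joint passes its speed limit or range.

## Working session

There is one attempt and no reset: what is moved stays moved. The work goes in short steps, Python scripts to look and compute and a tool call to move; the robot and the scene stay as the last step left them, time stands still between calls to the robot, and variables do not carry over. Pictures are saved under pics/ and viewed, and the job is handed in when it is done.

Besides the shell and the picture viewer there is one more tool, called by a JSON object that holds its "name" and its "arguments". move_arm: Moves the arm, as the interface text tells. Its arguments: {"type":"object","properties":{"commands":{"type":"array","items":{"type":"array","items":{"type":"number"}}},"squeeze":{"type":"number"}},"required":["commands"]}

```bash
mkdir -p pics
cat > h.py <<'E'
import numpy as np, cv2
from cell import ctrl
def grab(n,tag):
    f=ctrl.grab_frame(n); np.savez('%s.npz'%tag,**f)
    cv2.imwrite('pics/%s.png'%tag,f['img'][:,:,::-1]); return f
def world(f):
    z=f['z_map'];v,u=np.indices(z.shape)
    P=np.stack([(u-f['cx'])/f['fx']*z,(v-f['cy'])/f['fy']*z,z,np.ones_like(z)],-1)
    return (P@np.linalg.inv(f['camera_from_world']).T)[...,:3]
E
python3 - <<'E'
from h import *
for n in('scene','top'):
    f=grab(n,n+'0'); print(n,f['fx'],f['fy'],f['cx'],f['cy'],np.linalg.inv(f['camera_from_world']).round(3).tolist())
s=ctrl.read_state();print(s,ctrl.tcp_to_tips)
E
```

```text
scene 481.22293793214453 481.22293793214453 278.1678955977461 206.64897947681214 [[0.892, -0.175, 0.417, -0.105], [-0.452, -0.39, 0.802, -1.363], [0.023, -0.904, -0.427, 0.728], [0.0, 0.0, 0.0, 1.0]]
top 404.64480434372643 404.64480434372643 277.2957410639863 206.96256353884755 [[-0.021, -0.999, 0.042, 0.501], [-1.0, 0.021, 0.011, -0.101], [-0.012, -0.042, -0.999, 1.316], [0.0, 0.0, 0.0, 1.0]]
{'clock': 0.1, 'joint_pos': array([-1.27708695e+00,  3.59444177e-01,  1.51130741e+00,  2.62272842e-05,
        1.27248747e+00, -1.15099880e-01]), 'dq': array([-5.10146571e-04, -5.94261583e-05, -3.06382758e-03, -6.59291535e-04,
       -6.34039250e-04,  8.86176772e-04]), 'joint_efforts': array([ 4.07700572e-04, -5.28652167e+01, -2.79350531e+01, -1.86815541e-04,
        4.90549006e-03,  3.38832706e-05]), 'tcp_pos': array([ 0.23837117, -0.5500973 ,  0.30313726]), 'orientation': array([-0.14294823, -0.69234347, -0.14410936,  0.69242965]), 'ft_force': array([-0.48128674,  0.43165246, -0.34641352]), 'moment': array([ 0.02670872, -0.03151411,  0.01820003]), 'opening': 0.085410829439681} 0.0726
```

View pics/scene0.png

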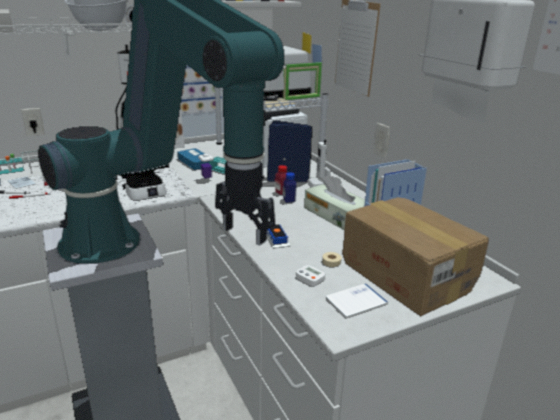

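View pics/top0.png

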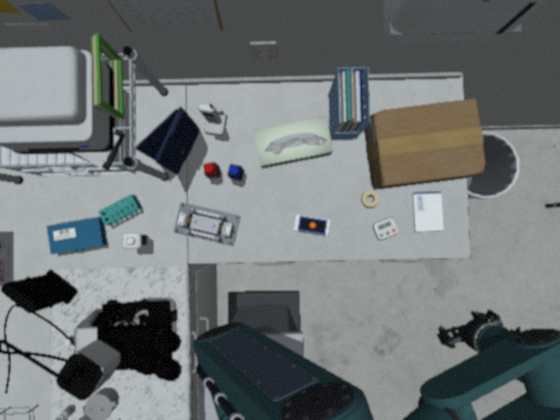

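The top view shows the cassette at about (312,225) with its orange dot, and the loader at (207,223). The red and blue bottles are at (212,170) and (236,172). I'll measure the cassette and loader next.

Run:
```python
from h import *
f=dict(np.load('top0.npz'));W=world(f);img=f['img'];hsv=cv2.cvtColor(img,cv2.COLOR_RGB2HSV)
big=cv2.resize(img[180:270,160:350],None,fx=4,fy=4,interpolation=cv2.INTER_CUBIC);cv2.imwrite('pics/crop.png',big[:,:,::-1])
def onz(u,v,z):
    C=np.linalg.inv(f['camera_from_world']);d=C[:3,:3]@np.array([(u-f['cx'])/f['fx'],(v-f['cy'])/f['fy'],1]);o=C[:3,3]
    return o+d*(z-o[2])/d[2]
# dot
H,S,V=cv2.split(hsv)
roi=np.zeros(H.shape,bool);roi[205:245,285:340]=1
m=roi&(H<20)&(S>150)&(V>120); v,u=np.nonzero(m); print('dot',u.mean(),v.mean(),len(u),onz(u.mean(),v.mean(),.03),np.median(W[m],0))
def rect(m,z,n):
    c=max(cv2.findContours(m.astype(np.uint8),cv2.RETR_EXTERNAL,cv2.CHAIN_APPROX_NONE)[0],key=cv2.contourArea)
    p=np.array([onz(a[0][0],a[0][1],z)[:2] for a in c],np.float32)
    r=cv2.minAreaRect(p*1000);print(n,r); 
z=W[...,2]
rect(roi&(z>.018)&(z<.045),.03,'body by depth')
rect(roi&(z>.018)&(H>95)&(H<130)&(S>80),.03,'body blue')
wm=W[...,0:2]
print('heights bench',np.median(z[240:250,300:330]), 'cass',np.median(z[218:232,300:325]))
roi2=np.zeros(H.shape,bool);roi2[195:255,165:250]=1
for lo in(.012,.03,.05,.055):
    rect(roi2&(z>lo)&(z<.1),max(lo,.02),'loader>%g'%lo)
np.set_printoptions(linewidth=250)
print((z[200:248:2,172:244:2]*1000).astype(int))
```

```text
dot 312.3666666666667 224.63333333333333 30 [ 0.49677656 -0.19736429  0.03      ] [ 0.49574266 -0.19650898  0.02941605]
body by depth ((498.1546936035156, -196.88055419921875), (88.00141143798828, 45.89305114746094), 79.08076477050781)
body blue ((496.68634033203125, -196.32180786132812), (83.14596557617188, 42.73465347290039), 79.37223052978516)
heights bench 0.00023677198331595317 cass 0.029603158559512677
loader>0.012 ((508.8870544433594, 145.03799438476562), (184.24868774414062, 81.40814208984375), 76.18888092041016)
loader>0.03 ((508.4903259277344, 144.67636108398438), (88.531982421875, 44.34028625488281), 75.66011810302734)
loader>0.05 ((525.624267578125, 208.1907958984375), (26.796905517578125, 36.396446228027344), 62.65286636352539)
loader>0.055 ((524.3270874023438, 204.83702087402344), (6.087045669555664, 36.241092681884766), 75.27202606201172)
[[  -2    1   -4    0    3    0    0   -2   -3    0    0   -1    2    1   -1    0    0   -1    1    3    4    0   -1    1    3    1    1    0    2   -2   -4   -1    2   -4    0    0]
 [   0   -1    1    1   -7    8    1   -3    0    2
[... 3458 characters left out ...]
   1   -1    2    3    0    0    0    0   -3    0   -1    0    4    0    8   10    7    7    9    6    9    8   12    9    8    1    3   -3    2    1]
 [   0    0    0    0   -2    4    0 1315    1   -2   -3    3    0    2   -2   -2    2   -1    1    2    1   -3   -5    2    7    4    5    8   10   14    6    0    0    4   -2    1]
 [  -1    5   -3    0   -2    2    1    0    4    1    0    0    1    0    2    0    0    5    0    1    0   -2    2    4    1    4    0    2    7    7    8    0    2    1    1    4]
 [   3    0   -1    4    0    4    3   -1   -1    3    0   -4    0   -1   -4    2   -2    4    3    2   -3   -1   -8    0   -4    1    0    0    3    1    0    1   -3   -3    1    2]]
```

View pics/crop.png

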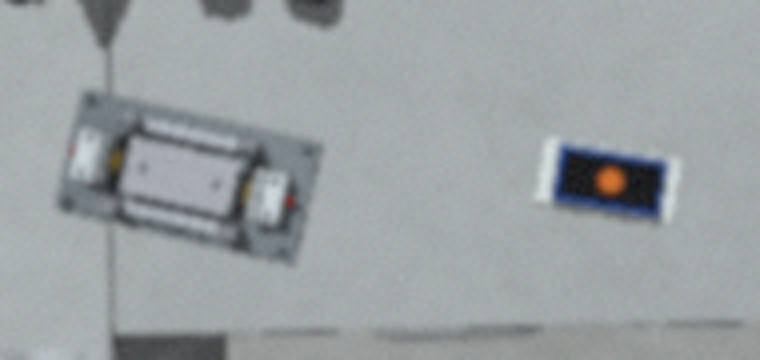

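Loader and cassette both measured at plausible sizes. I'll refine the loader pose and check it against the second camera, then compute the first move.

```bash
cat >> h.py <<'E'
def onz(f,u,v,z):
    C=np.linalg.inv(f['camera_from_world']);u=np.atleast_1d(u).astype(float);v=np.atleast_1d(v)
    d=np.stack([(u-f['cx'])/f['fx'],(v-f['cy'])/f['fy'],np.ones_like(u)],-1)@C[:3,:3].T;o=C[:3,3]
    return (o+d*((z-o[2])/d[:,2])[:,None])
def blobs(f,m,z,amin=4):
    n,l,st,c=cv2.connectedComponentsWithStats(m.astype(np.uint8))
    return [(st[i,4],c[i].round(1).tolist(),onz(f,c[i][0],c[i][1],z)[0].round(4).tolist()) for i in range(1,n) if st[i,4]>=amin]
def R(q):
    from scipy.spatial.transform import Rotation
    return Rotation.from_quat(np.r_[q[1:],q[0]]).as_matrix()
E
python3 - <<'E'
from h import *
f=dict(np.load('top0.npz'));W=world(f);H,S,V=cv2.split(cv2.cvtColor(f['img'],cv2.COLOR_RGB2HSV));z=W[...,2]
roi2=np.zeros(H.shape,bool);roi2[195:255,165:250]=1
print('red pins',blobs(f,roi2&((H<8)|(H>172))&(S>110),.04,2))
print('brass',blobs(f,roi2&(H>10)&(H<28)&(S>90),.045,2))
m=roi2&(z>.032)&(z<.05);m=cv2.morphologyEx(m.astype(np.uint8),cv2.MORPH_OPEN,np.ones((4,4)))
n,l,st,c=cv2.connectedComponentsWithStats(m);i=1+st[1:,4].argmax()
cs=cv2.findContours((l==i).astype(np.uint8),2,1)[0][0][:,0]
print('platform',cv2.minAreaRect((onz(f,cs[:,0],cs[:,1],.042)[:,:2]*1000).astype(np.float32)))
m=roi2&(z>.0045)&(z<.07);m=cv2.morphologyEx(m.astype(np.uint8),cv2.MORPH_OPEN,np.ones((3,3)))
cs=max(cv2.findContours(m,0,1)[0],key=cv2.contourArea)[:,0]
print('base',cv2.minAreaRect((onz(f,cs[:,0],cs[:,1],.008)[:,:2]*1000).astype(np.float32)))
# white towers
m=roi2&(S<25)&(V>205);print('white',blobs(f,m,.06,20))
# cassette flange
roi=np.zeros(H.shape,bool);roi[205:245,285:345]=1
m=roi&(((S<25)&(V>205)))
print('flange lips',blobs(f,m,.005,10))
m=roi&(((S>80)&(H>95)&(H<130))|(V<70));m=cv2.morphologyEx(m.astype(np.uint8),cv2.MORPH_CLOSE,np.ones((9,9)))
cs=max(cv2.findContours(m,0,1)[0],key=cv2.contourArea)[:,0]
print('body',cv2.minAreaRect((onz(f,cs[:,0],cs[:,1],.03)[:,:2]*1000).astype(np.float32)))
# scene
g=dict(np.load('scene0.npz'));H,S,V=cv2.split(cv2.cvtColor(g['img'],cv2.COLOR_RGB2HSV))
r=np.zeros(H.shape,bool);r[215:255,255:300]=1
print('dot scene',blobs(g,r&(H<20)&(S>140)&(V>120),.03))
s=ctrl.read_state();Rm=R(s['orientation']);print(Rm.round(4))
cv2.imwrite('pics/sc.png',cv2.resize(g['img'][150:260,130:310],None,fx=4,fy=4,interpolation=2)[:,:,::-1])
E
```

```text
red pins []
brass [(np.int32(9), [188.4, 219.8], [0.5201, 0.1929, 0.045])]
platform ((505.19921875, 139.2025146484375), (87.6417007446289, 43.83960723876953), 75.86579895019531)
base ((508.20770263671875, 142.22177124023438), (199.48095703125, 99.58638763427734), 75.9279556274414)
white []
flange lips [(np.int32(34), [296.2, 222.1], [0.5058, -0.1472, 0.005])]
body ((495.78131103515625, -196.15054321289062), (82.66902923583984, 44.5831413269043), 80.09013366699219)
dot scene [(np.int32(17), [276.6, 229.9], [0.4972, -0.1993, 0.03])]
[[-5.000e-04  3.975e-01 -9.176e-01]
 [ 1.600e-03 -9.176e-01 -3.975e-01]
 [-1.000e+00 -1.600e-03 -2.000e-04]]
```

View pics/sc.png

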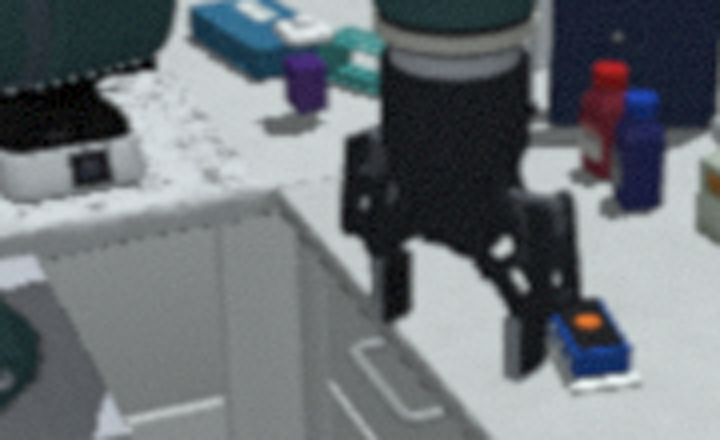

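Centres: loader about (0.508, 0.142), long axis at 75.8°. Cassette about (0.497, -0.197), long axis at about 79.5°. The earlier 3 mm difference in the platform reading came from the even-sized morphology kernel. Now moving above the cassette.

{"name": "move_arm", "arguments": {"commands": [[0.085,0.007,-0.011,-0.019,-0.05],[0.085,0.02,-0.035,-0.06,-0.15],[0.085,0.036,-0.061,-0.104,-0.27],[0.085,0.053,-0.087,-0.148,-0.39],[0.085,0.07,-0.113,-0.192,-0.51],[0.085,0.087,-0.139,-0.236,-0.63],[0.085,0.104,-0.165,-0.28,-0.74],[0.085,0.122,-0.19,-0.323,-0.85],[0.085,0.138,-0.212,-0.36,-0.94],[0.085,0.144,-0.222,-0.378,-0.98]]}}

```text
clock: 1.1
tcp_pos: [0.4976, -0.194, 0.1586]
orientation: [-0.453, -0.542, -0.454, 0.543]
ft_force: [1.9, 0.5, -0.1]
opening: 0.0848
```

Run:
```python
from h import *
grab('top','top1');grab('scene','scene1')
s=ctrl.read_state();Rm=R(s['orientation']);print(s['tcp_pos'],Rm.round(4).tolist(),np.degrees(np.arctan2(Rm[1,1],Rm[0,1])),s['ft_force'])
f=dict(np.load('scene1.npz'));cv2.imwrite('pics/sc1.png',cv2.resize(f['img'][110:280,150:350],None,fx=3.5,fy=3.5,interpolation=2)[:,:,::-1])
```

```text
[ 0.4981001  -0.19255697  0.15804892] [[-0.0022, 0.9844, -0.1759], [0.0027, -0.1759, -0.9844], [-1.0, -0.0026, -0.0022]] -10.129540402159927 [-0.57370392 -0.68816562  0.97716835]
```

View pics/sc1.png

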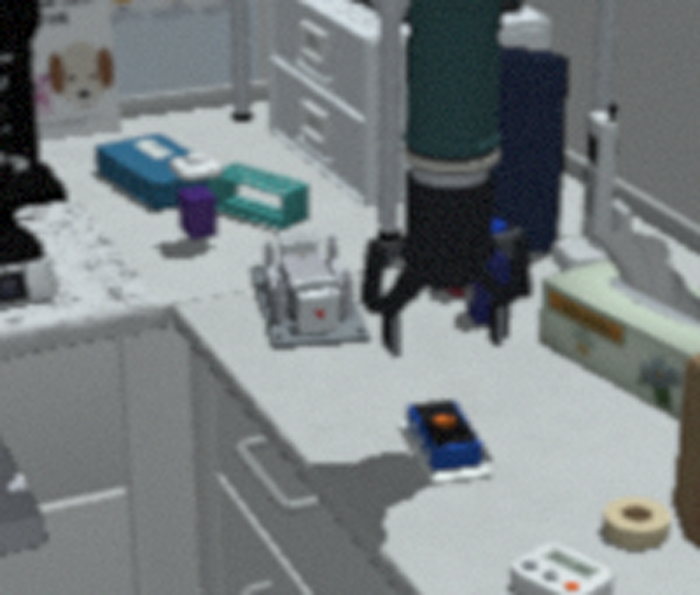

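The gripper hangs above the cassette (cassette at crop (445,435), loader at crop (310,290)). The jaws straddle it and nothing tall is nearby. Descending partway.

{"name": "move_arm", "arguments": {"commands": [[0.085,0,0,0,0],[0.085,0.005,0,0,0],[0.085,0.015,0,0,0],[0.085,0.028,0,0,0],[0.085,0.04,0,0,0],[0.085,0.048,0,0,0],[0.085,0.052,0,0,0],[0.085,0.052,0,0,0],[0.085,0.052,0,0,0],[0.085,0.052,0,0,0]]}}

```text
clock: 2.2
tcp_pos: [0.4974, -0.1967, 0.1083]
orientation: [0.453, 0.543, 0.452, -0.543]
ft_force: [0.4, -0.2, 0.5]
opening: 0.085
```

Run:
```python
from h import *
grab('top','top2');grab('scene','scene2')
s=ctrl.read_state();Rm=R(s['orientation']);print(s['tcp_pos'],np.degrees(np.arctan2(Rm[1,1],Rm[0,1])),Rm[:,0],s['ft_force'])
f=dict(np.load('scene2.npz'));cv2.imwrite('pics/sc2.png',cv2.resize(f['img'][150:280,200:330],None,fx=4.5,fy=4.5,interpolation=2)[:,:,::-1])
```

```text
[ 0.49739794 -0.19664096  0.10835436] -10.417305232918014 [ 7.90848582e-04 -3.65740664e-04 -9.99999620e-01] [-0.02250853  1.00896516 -0.27980662]
```

View pics/sc2.png

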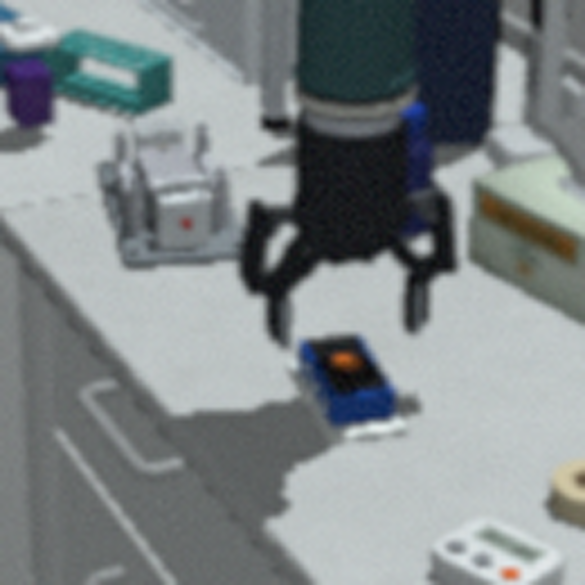

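The arm has settled on target and the jaws straddle the cassette (crop (345,370)). Descending to TCP z 0.080 and closing with 30 N.

{"name": "move_arm", "arguments": {"commands": [[0.085,0.008,0,0,0],[0.085,0.018,0,0,0],[0.085,0.025,0,0,0],[0.085,0.028,0,0,0],[0.085,0.028,0,0,0],[0.06,0.028,0,0,0],[0.04,0.028,0,0,0],[0.04,0.028,0,0,0],[0.04,0.028,0,0,0],[0.04,0.028,0,0,0]], "squeeze": 30}}

```text
clock: 3.3
tcp_pos: [0.4974, -0.1967, 0.0803]
orientation: [0.453, 0.544, 0.452, -0.543]
ft_force: [0.4, 0.4, 3.3]
opening: 0.0451
```

Run:
```python
from h import *
grab('top','top3');grab('scene','scene3')
s=ctrl.read_state();print(s['tcp_pos'],s['opening'],s['ft_force'])
f=dict(np.load('scene3.npz'));cv2.imwrite('pics/sc3.png',cv2.resize(f['img'][170:270,220:320],None,fx=5.5,fy=5.5,interpolation=2)[:,:,::-1])
```

```text
[ 0.49742989 -0.19671034  0.08032179] 0.045158803690754215 [0.39916115 0.3624571  5.46468565]
```

View pics/sc3.png

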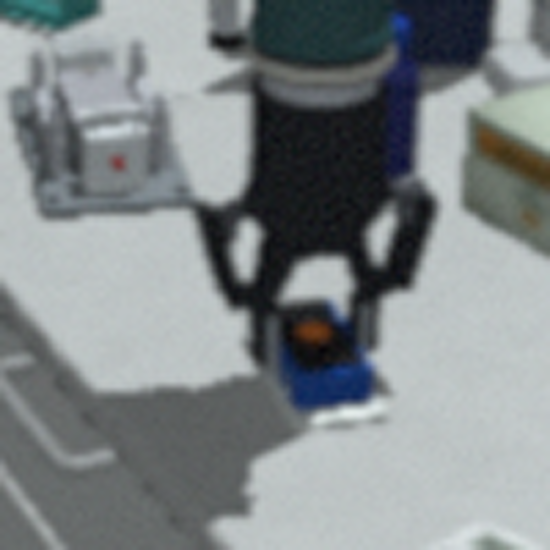

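Gripped: the opening is 45 mm and the cassette sits between the pads (crop (320,355)). Lifting.

{"name": "move_arm", "arguments": {"commands": [[0.04,-0.005,0,0,0],[0.04,-0.015,0,0,0],[0.04,-0.03,0,0,0],[0.04,-0.045,0,0,0],[0.04,-0.06,0,0,0],[0.04,-0.072,0,0,0],[0.04,-0.08,0,0,0],[0.04,-0.08,0,0,0],[0.04,-0.08,0,0,0],[0.04,-0.08,0,0,0]]}}

```text
clock: 4.4
tcp_pos: [0.4966, -0.1963, 0.1593]
orientation: [-0.452, -0.543, -0.453, 0.544]
ft_force: [-0.2, 0.4, -3.3]
opening: 0.0452
```

Run:
```python
from h import *
grab('top','top4');grab('scene','scene4')
s=ctrl.read_state();Rm=R(s['orientation']);print(s['tcp_pos'],s['opening'],s['ft_force'],np.degrees(np.arctan2(Rm[1,1],Rm[0,1])))
f=dict(np.load('scene4.npz'));a=cv2.resize(f['img'][150:250,220:320],None,fx=4,fy=4,interpolation=2)
f=dict(np.load('top4.npz'));b=cv2.resize(f['img'][180:280,260:360],None,fx=4,fy=4,interpolation=2)
cv2.imwrite('pics/sc4.png',np.hstack([a,b])[:,:,::-1])
```

```text
[ 0.49668592 -0.19635283  0.15920556] 0.04546854134910651 [-0.42086509 -0.34737154 -2.83706702] -10.429860988060067
```

View pics/sc4.png

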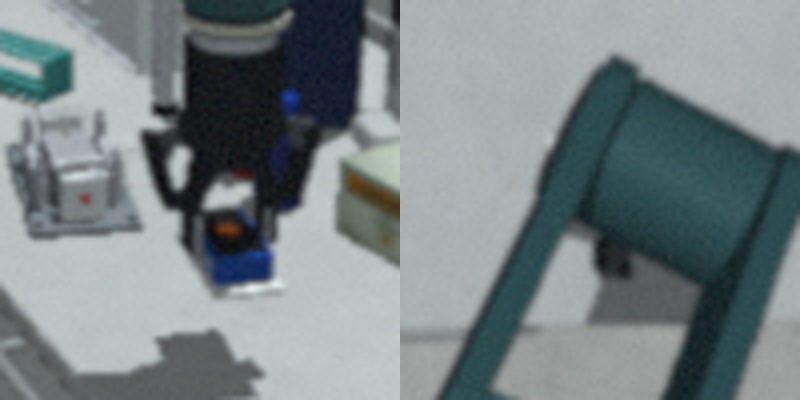

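The cassette is lifted and held level (left half (238,240)). The top view is blocked by the arm. I'll measure the held cassette relative to the TCP with the scene camera, and the loader's red pin the same way as a check.

Run:
```python
from h import *
for t,zd in(('scene0',.03),('scene2',.03),('scene3',.03),('scene4',.109)):
    g=dict(np.load(t+'.npz'));H,S,V=cv2.split(cv2.cvtColor(g['img'],cv2.COLOR_RGB2HSV));W=world(g)
    r=np.zeros(H.shape,bool);r[195:255,255:300]=1
    m=r&(H>4)&(H<20)&(S>120)&(V>100)
    print(t,blobs(g,m,zd,8), np.median(W[m],0).round(4))
    m=r&(H>105)&(H<125)&(S>130)&(V>60)
    r=np.zeros(H.shape,bool);r[170:210,215:255]=1
    m=r&((H<8)|(H>172))&(S>100); print('  pin',blobs(g,m,.035,3),np.median(W[m],0).round(4) if m.any() else '')
g=dict(np.load('scene4.npz'));W=world(g);H,S,V=cv2.split(cv2.cvtColor(g['img'],cv2.COLOR_RGB2HSV))
# lip front edge: white flange
r=np.zeros(H.shape,bool);r[210:230,265:300]=1
m=r&(S<30)&(V>215);v,u=np.nonzero(m);print(len(u),np.median(W[m],0))
for z in(.079,.084): 
  P=onz(g,u,v,z);print(z,P[:,:2].mean(0),cv2.minAreaRect((P[:,:2]*1000).astype(np.float32)))
```

```text
scene0 [(np.int32(22), [276.5, 229.6], [0.4977, -0.1973, 0.03])] [ 0.4978 -0.1981  0.0297]
  pin [] 
scene2 [(np.int32(12), [275.9, 229.2], [0.4972, -0.1943, 0.03])] [ 0.4963 -0.1933  0.0295]
  pin [] [0.4857 0.0552 0.0314]
scene3 [] [ 0.4976 -0.1975  0.0288]
  pin [] [0.4865 0.057  0.0305]
scene4 [] [ 0.4974 -0.2001  0.1088]
  pin [] [0.4857 0.0551 0.0314]
8 [ 0.50062883 -0.25078557  0.08314978]
0.079 [ 0.5035701  -0.24289312] ((503.3234558105469, -243.51148986816406), (27.816635131835938, 6.9546661376953125), 6.898250102996826)
0.084 [ 0.49887879 -0.25152618] ((498.6341247558594, -252.13983154296875), (27.602317810058594, 6.901079177856445), 6.898237705230713)
```

Cassette offset from the TCP is about -1 to -2 mm along y. The loader pin is at (0.486, 0.056), which agrees with the top-camera pose's prediction of (0.487, 0.057). Carrying the cassette over the loader.

{"name": "move_arm", "arguments": {"commands": [[0.04,0,-0.001,-0.008,0],[0.04,0,-0.004,-0.029,0.005],[0.04,0,-0.009,-0.062,0.012],[0.04,0,-0.016,-0.105,0.02],[0.04,0,-0.023,-0.15,0.03],[0.04,0,-0.03,-0.196,0.04],[0.04,0,-0.037,-0.242,0.05],[0.04,0,-0.043,-0.285,0.058],[0.04,0,-0.048,-0.32,0.064],[0.04,0,-0.0505,-0.3365,0.066]]}}

```text
clock: 5.5
tcp_pos: [0.5077, 0.147, 0.1597]
orientation: [0.435, 0.558, 0.435, -0.557]
ft_force: [-0.1, -0.8, -2.1]
opening: 0.0458
```

{"name": "move_arm", "arguments": {"commands": [[0.04,0,0,0,0],[0.04,0,0,0,0],[0.04,0,0,0,0],[0.04,0,0,0,0],[0.04,0.002,0,0,0],[0.04,0.004,0,0,0],[0.04,0.005,0,0,0],[0.04,0.005,0,0,0],[0.04,0.005,0,0,0],[0.04,0.005,0,0,0]]}}

```text
clock: 6.5
tcp_pos: [0.5084, 0.1435, 0.155]
orientation: [0.434, 0.558, 0.434, -0.558]
ft_force: [-0.5, 0.7, -2.4]
opening: 0.0454
```

```bash
cat > m5.py <<'E'
from h import *
import sys
t=sys.argv[1];zu=None
grab('top','top'+t);g=grab('scene','scene'+t)
s=ctrl.read_state();Rm=R(s['orientation']);print(s['tcp_pos'],s['opening'],s['ft_force'],np.degrees(np.arctan2(Rm[1,1],Rm[0,1])))
a=cv2.resize(g['img'][140:220,195:275],None,fx=5,fy=5,interpolation=2)
f=dict(np.load('top%s.npz'%t));b=cv2.resize(f['img'][180:260,165:245],None,fx=5,fy=5,interpolation=2)
cv2.imwrite('pics/sc%s.png'%t,np.hstack([a,b])[:,:,::-1])
H,S,V=cv2.split(cv2.cvtColor(g['img'],cv2.COLOR_RGB2HSV));W=world(g)
r=np.zeros(H.shape,bool);r[140:215,195:275]=1
m=r&(H>4)&(H<20)&(S>120)&(V>100);m&=abs(W[...,2]-.09)<.05
v,u=np.nonzero(m);print('dot',len(u),u.mean(),v.mean(),np.median(W[m],0).round(4))
m=r&((H<8)|(H>172))&(S>100)&(W[...,2]<.06);v,u=np.nonzero(m);print('pin',len(u),u.mean(),v.mean(),np.median(W[m],0).round(4))
E
python3 m5.py 5
```

```text
[0.50838102 0.14355978 0.15499404] 0.045170731734943716 [ 0.44497738 -0.0468902  -2.58539933] -14.206410096259543
dot 0 nan nan [nan nan nan]
pin 1 241.0 199.0 [0.4863 0.0564 0.0308]m5.py:12: RuntimeWarning: Mean of empty slice.
  v,u=np.nonzero(m);print('dot',len(u),u.mean(),v.mean(),np.median(W[m],0).round(4))
  ret = ret.dtype.type(ret / rcount)
  return _methods._mean(a, axis=axis, dtype=dtype,
  ret = um.true_divide(
```

View pics/sc5.png

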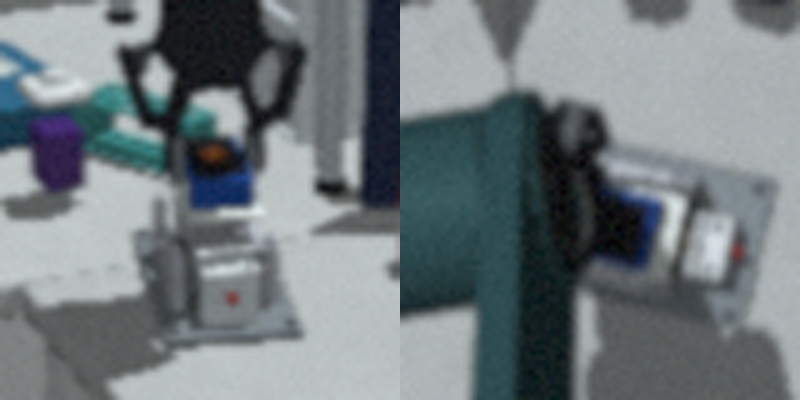

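The left view shows the cassette at (218,185) above the loader with the tower and pin below. The top view shows the cassette's -y end (blue edge near x=660, white lip to about 690) against the tower at (712,245). I'll measure this end in the top view.

Run:
```python
from h import *
f=dict(np.load('top5.npz'));W=world(f);H,S,V=cv2.split(cv2.cvtColor(f['img'],cv2.COLOR_RGB2HSV))
a=np.radians(75.8);ey=np.array([np.cos(a),np.sin(a)]);ex=np.array([np.sin(a),-np.cos(a)]);c=np.array([.5083,.1423])
def loc(P): d=P[...,:2]-c; return np.stack([d@ex,d@ey],-1)*1000
v,u=np.indices(H.shape)
def pl(z): 
    P=onz(f,u.ravel().astype(float),v.ravel().astype(float),z); return loc(P).reshape(H.shape+(2,))
L=pl(.1047); r=np.zeros(H.shape,bool);r[205:240,200:230]=1
blue=r&(H>100)&(H<130)&(S>90)
print('blue local at top',L[blue].min(0),L[blue].max(0))
# profiles of intensity along local y at x=0, and x at y=-35
import scipy.ndimage as nd
from itertools import product
def samp(z,xs,ys):
    M=f['camera_from_world']
    out=[]
    for x,y in zip(xs,ys):
        p=np.r_[c+ex*x/1000+ey*y/1000,z,1];q=M@p;out.append((f['fx']*q[0]/q[2]+f['cx'],f['fy']*q[1]/q[2]+f['cy']))
    o=np.array(out).T[::-1]
    return np.stack([nd.map_coordinates(f['img'][...,k].astype(float),o,order=1) for k in range(3)],-1).astype(int)
print('end profile (z top)')
for y in range(-64,-34,2): print(y,[samp(.1047,[x],[y])[0].tolist() for x in(-10,0,10)])
print('side profile y=-36,-40')
for x in range(-34,35,2): print(x,[samp(.1047,[x],[y])[0].tolist() for y in(-40,-36)])
print('flange end (z .08)')
for y in range(-70,-44,2): print(y,[samp(.0797,[x],[y])[0].tolist() for x in(-10,0,10)])
print('flange side y=-52')
for x in range(-36,37,2): print(x,samp(.0797,[x],[-50])[0].tolist())
```

```text
blue local at top [-21.67715641 -45.24247458] [30.47918757  3.38538967]
end profile (z top)
-64 [[92, 96, 97], [102, 101, 95], [88, 91, 88]]
-62 [[82, 84, 84], [100, 99, 92], [96, 100, 97]]
-60 [[107, 110, 109], [130, 134, 131], [126, 131, 130]]
-58 [[128, 133, 132], [163, 170, 168], [165, 173, 172]]
-56 [[134, 140, 139], [190, 199, 199], [189, 198, 197]]
-54 [[129, 135, 134], [194, 203, 204], [200, 208, 209]]
-52 [[120, 126, 125], [179, 188, 188], [177, 186, 185]]
-50 [[107, 114, 113], [152, 161, 160], [147, 156, 157]]
-48 [[90, 96, 101], [115, 123, 127], [111, 119, 125]]
-46 [[70, 76, 88], [81, 90, 103], [78, 89, 110]]
-44 [[47, 55, 77], [49, 62, 87], [51, 68, 105]]
-42 [[27, 40, 68], [31, 45, 77], [36, 60, 112]]
-40 [[14, 29, 59], [20, 34, 65], [31, 53, 102]]
-38 [[14, 24, 46], [16, 26, 51], [29, 46, 85]]
-36 [[15, 21, 33], [16, 22, 37], [30, 36, 59]]
side profile y=-36,-40
-34 [[87, 88, 93], [85, 90, 94]]
-32 [[93, 96, 100], [89, 93, 96]]
-30 [[97, 102, 105], [92, 94, 99]]
-28 [[94, 99, 104], [93, 95, 101]]
-26 [[88, 93, 101], [81, 86, 97]]
-24 [[80, 87, 97], [67, 75, 90]]
-22 [[
[... 1727 characters left out ...]
-52
-36 [75, 79, 81]
-34 [76, 81, 83]
-32 [78, 82, 85]
-30 [85, 89, 91]
-28 [93, 98, 98]
-26 [101, 105, 106]
-24 [107, 112, 112]
-22 [111, 117, 115]
-20 [109, 114, 113]
-18 [109, 114, 113]
-16 [110, 115, 116]
-14 [115, 121, 121]
-12 [124, 130, 129]
-10 [136, 143, 141]
-8 [153, 161, 159]
-6 [170, 179, 178]
-4 [186, 194, 194]
-2 [192, 201, 202]
0 [196, 205, 206]
2 [199, 209, 208]
4 [198, 206, 206]
6 [195, 203, 203]
8 [196, 204, 205]
10 [200, 208, 209]
12 [198, 208, 208]
14 [200, 209, 209]
16 [204, 212, 212]
18 [209, 217, 217]
20 [206, 215, 215]
22 [197, 208, 207]
24 [179, 189, 188]
26 [152, 159, 160]
28 [124, 129, 132]
30 [115, 121, 124]
32 [119, 125, 129]
34 [131, 137, 143]
36 [131, 137, 144]
```

The flange end reads -55 to -56 in loader y, where centred is -56. The x offset is about -1 mm. That is well inside the flare, so I'll correct 1 mm and descend most of the way.

{"name": "move_arm", "arguments": {"commands": [[0.04,0.002,0.001,0,0],[0.04,0.005,0.001,0,0],[0.04,0.009,0.001,0,0],[0.04,0.013,0.001,0,0],[0.04,0.017,0.001,0,0],[0.04,0.021,0.001,0,0],[0.04,0.024,0.001,0,0],[0.04,0.026,0.001,0,0],[0.04,0.028,0.001,0,0],[0.04,0.028,0.001,0,0]]}}

```text
clock: 7.6
tcp_pos: [0.5092, 0.1433, 0.1267]
orientation: [-0.434, -0.558, -0.434, 0.558]
ft_force: [-0.9, 0.2, -2.5]
opening: 0.0456
```

```bash
python3 m5.py 6 2>/dev/null
```

```text
[0.5093594  0.14328961 0.12696744] 0.04552412292843852 [ 0.35160587  0.43491035 -3.04465977] -14.207725537245482
dot 0 nan nan [nan nan nan]
pin 1 241.0 199.0 [0.4854 0.0544 0.0318]
```

View pics/sc6.png

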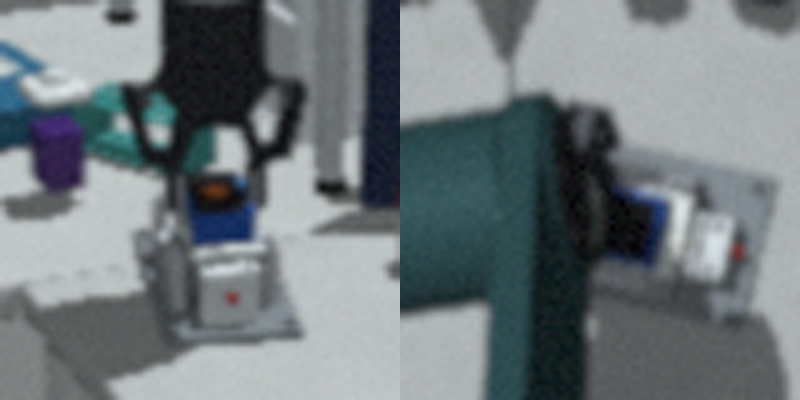

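The cassette is between the guides with no lateral force (left view (220,215); in the top view the lip abuts the tower at (690,240)). Lowering the last 5 mm onto the platform.

{"name": "move_arm", "arguments": {"commands": [[0.04,0.001,0,0,0],[0.04,0.002,0,0,0],[0.04,0.003,0,0,0],[0.04,0.004,0,0,0],[0.04,0.0045,0,0,0],[0.04,0.005,0,0,0],[0.04,0.005,0,0,0],[0.04,0.005,0,0,0],[0.04,0.005,0,0,0],[0.04,0.005,0,0,0]]}}

```text
clock: 8.7
tcp_pos: [0.5092, 0.1433, 0.122]
orientation: [0.434, 0.558, 0.434, -0.558]
ft_force: [-2.3, -0.4, 1.3]
opening: 0.0455
```

Contact felt: Fz rose by about 4 N at underside height 0.042, right on the platform. Releasing.

{"name": "move_arm", "arguments": {"commands": [[0.048,0,0,0,0],[0.052,0,0,0,0],[0.058,0,0,0,0],[0.064,0,0,0,0],[0.07,0,0,0,0],[0.07,0,0,0,0],[0.07,0,0,0,0],[0.07,-0.004,0,0,0],[0.07,-0.012,0,0,0],[0.07,-0.024,0,0,0]]}}

```text
clock: 9.7
tcp_pos: [0.509, 0.1432, 0.1463]
orientation: [-0.434, -0.558, -0.435, 0.558]
ft_force: [-0.8, -0.2, -0.1]
opening: 0.0702
```

{"name": "move_arm", "arguments": {"commands": [[0.07,-0.012,0,0,0],[0.07,-0.026,0,0,0],[0.07,-0.042,0,0,0],[0.07,-0.058,0,0,0],[0.05,-0.066,0,0,0],[0.02,-0.066,0,0,0],[0,-0.066,0,0,0],[0,-0.066,0,0,0],[0,-0.066,0,0,0],[0,-0.066,0,0,0]]}}

```text
clock: 10.7
tcp_pos: [0.509, 0.1432, 0.2113]
orientation: [-0.434, -0.558, -0.435, 0.558]
ft_force: [0.4, 0.5, -0.3]
opening: 0.0
```

```bash
sed -i 's/-.09)<.05/-.072)<.012/' m5.py; python3 m5.py 7 2>/dev/null
```

```text
[0.50913618 0.14326077 0.2115122 ] 7.464137422532647e-05 [ 0.58979279 -0.30662735  0.63360699] -14.209341089789483
dot 14 237.5 179.0 [0.508  0.1394 0.0713]
pin 1 241.0 199.0 [0.4859 0.0555 0.0312]
```

View pics/sc7.png

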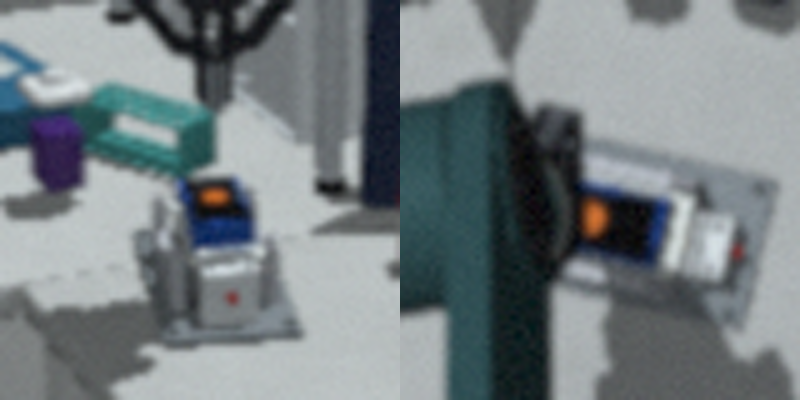

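The cassette sits flat in the loader, with its top at 0.0713 (expected 0.072) and the dot at (0.508, 0.140). Approaching with shut fingers.

{"name": "move_arm", "arguments": {"commands": [[0,0.006,0,0.001,0],[0,0.014,0,0.002,0],[0,0.024,0,0.002,0],[0,0.034,0,0.002,0],[0,0.044,0,0.002,0],[0,0.052,0,0.002,0],[0,0.058,0,0.002,0],[0,0.061,0,0.002,0],[0,0.063,0,0.002,0],[0,0.064,0,0.002,0]]}}

```text
clock: 11.8
tcp_pos: [0.5089, 0.1414, 0.1479]
orientation: [0.434, 0.558, 0.434, -0.558]
ft_force: [0.0, 0.2, -0.7]
opening: -0.0
```

{"name": "move_arm", "arguments": {"commands": [[0,0.001,0,0,0],[0,0.002,0,0,0],[0,0.003,0,0,0],[0,0.004,0,0,0],[0,0.005,0,0,0],[0,0.006,0,0,0],[0,0.007,0,0,0],[0,0.008,0,0,0],[0,0.008,0,0,0],[0,0.008,0,0,0]]}}

```text
clock: 12.8
tcp_pos: [0.509, 0.1413, 0.14]
orientation: [0.434, 0.558, 0.434, -0.558]
ft_force: [0.4, -0.5, 1.8]
opening: -0.0002
```

{"name": "move_arm", "arguments": {"commands": [[0,0.001,0,0,0],[0,0.002,0,0,0],[0,0.003,0,0,0],[0,0.004,0,0,0],[0,0.005,0,0,0],[0,0.006,0,0,0],[0,0.006,0,0,0],[0,0.006,0,0,0],[0,0.006,0,0,0],[0,0.006,0,0,0]]}}

```text
clock: 13.8
tcp_pos: [0.509, 0.1413, 0.1348]
orientation: [0.434, 0.558, 0.434, -0.558]
ft_force: [-1.0, -0.9, 12.2]
opening: -0.0
```

```bash
python3 m5.py 8 2>/dev/null
```

```text
[0.50891937 0.14134713 0.13471736] 9.633948435966154e-05 [-2.01170438 -0.95099813 12.13469851] -14.205507674201002
dot 0 nan nan [nan nan nan]
pin 1 241.0 199.0 [0.4856 0.0548 0.0316]
```

View pics/sc8.png

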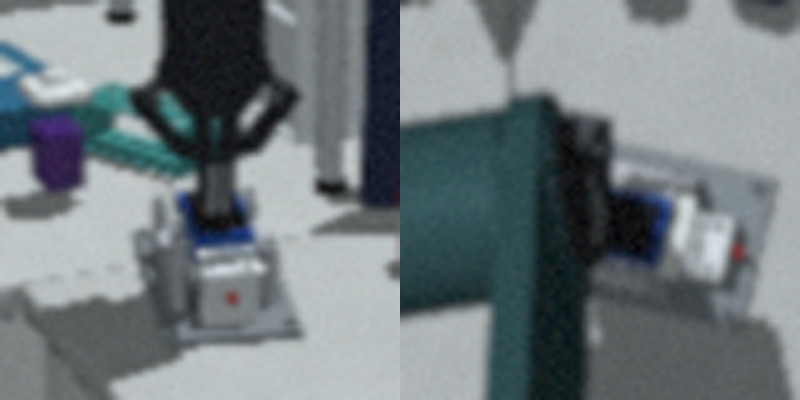

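The fingers press at the dot (left view (218,205)) and the cassette is sinking level. The force of 12 N shows the bolt ramps have engaged. Continuing.

{"name": "move_arm", "arguments": {"commands": [[0,0.0005,0,0,0],[0,0.001,0,0,0],[0,0.0015,0,0,0],[0,0.002,0,0,0],[0,0.0025,0,0,0],[0,0.003,0,0,0],[0,0.0035,0,0,0],[0,0.004,0,0,0],[0,0.004,0,0,0],[0,0.004,0,0,0]]}}

```text
clock: 14.9
tcp_pos: [0.509, 0.1414, 0.1311]
orientation: [0.434, 0.558, 0.434, -0.558]
ft_force: [-2.0, -0.9, 14.7]
opening: 0.0002
```

{"name": "move_arm", "arguments": {"commands": [[0,0.0003,0,0,0],[0,0.0006,0,0,0],[0,0.0009,0,0,0],[0,0.0012,0,0,0],[0,0.0015,0,0,0],[0,0.0018,0,0,0],[0,0.002,0,0,0],[0,0.002,0,0,0],[0,0.002,0,0,0],[0,0.002,0,0,0]]}}

```text
clock: 15.9
tcp_pos: [0.509, 0.141, 0.129]
orientation: [0.435, 0.558, 0.434, -0.558]
ft_force: [-2.7, -2.6, 14.9]
opening: -0.0002
```

{"name": "move_arm", "arguments": {"commands": [[0,0.0003,0,0,0],[0,0.0006,0,0,0],[0,0.0009,0,0,0],[0,0.0012,0,0,0],[0,0.0015,0,0,0],[0,0.0015,0,0,0],[0,0.0015,0,0,0],[0,0.0015,0,0,0],[0,0.0015,0,0,0],[0,0.0015,0,0,0]]}}

```text
clock: 16.9
tcp_pos: [0.5091, 0.1411, 0.1268]
orientation: [0.435, 0.558, 0.434, -0.558]
ft_force: [-0.9, -1.9, 6.9]
opening: -0.0
```

{"name": "move_arm", "arguments": {"commands": [[0,0.0002,0,0,0],[0,0.0004,0,0,0],[0,0.0006,0,0,0],[0,0.0008,0,0,0],[0,0.001,0,0,0],[0,0.001,0,0,0],[0,0.001,0,0,0],[0,0.001,0,0,0],[0,0.001,0,0,0],[0,0.001,0,0,0]]}}

```text
clock: 17.9
tcp_pos: [0.5091, 0.1411, 0.1258]
orientation: [0.435, 0.558, 0.434, -0.558]
ft_force: [-1.0, -1.5, 7.6]
opening: 0.0002
```

The force dropped from 15 to 7 N, so the lips are past the bolt noses. Feeling on for the stop.

{"name": "move_arm", "arguments": {"commands": [[0,0.0002,0,0,0],[0,0.0004,0,0,0],[0,0.0006,0,0,0],[0,0.0008,0,0,0],[0,0.0008,0,0,0],[0,0.0008,0,0,0],[0,0.0008,0,0,0],[0,0.0008,0,0,0],[0,0.0008,0,0,0],[0,0.0008,0,0,0]]}}

```text
clock: 18.9
tcp_pos: [0.5091, 0.1411, 0.125]
orientation: [0.435, 0.558, 0.434, -0.558]
ft_force: [-0.9, -1.6, 7.4]
opening: -0.0002
```

{"name": "move_arm", "arguments": {"commands": [[0,0.0002,0,0,0],[0,0.0004,0,0,0],[0,0.0006,0,0,0],[0,0.0008,0,0,0],[0,0.0008,0,0,0],[0,0.0008,0,0,0],[0,0.0008,0,0,0],[0,0.0008,0,0,0],[0,0.0008,0,0,0],[0,0.0008,0,0,0]]}}

```text
clock: 19.9
tcp_pos: [0.5091, 0.1411, 0.1243]
orientation: [0.435, 0.558, 0.434, -0.558]
ft_force: [0.2, -2.4, 8.2]
opening: 0.0001
```

{"name": "move_arm", "arguments": {"commands": [[0,0.0002,0,0,0],[0,0.0004,0,0,0],[0,0.0006,0,0,0],[0,0.0008,0,0,0],[0,0.0008,0,0,0],[0,0.0008,0,0,0],[0,0.0008,0,0,0],[0,0.0008,0,0,0],[0,0.0008,0,0,0],[0,0.0008,0,0,0]]}}

```text
clock: 20.9
tcp_pos: [0.5091, 0.1411, 0.1235]
orientation: [0.435, 0.558, 0.434, -0.558]
ft_force: [-0.0, -1.4, 8.1]
opening: 0.0
```

```bash
python3 m5.py 9 2>/dev/null
```

```text
[0.50906512 0.14112905 0.12347062] 0.0004033683892721797 [-0.27854117 -1.11934459  8.01924694] -14.19673234197138
dot 0 nan nan [nan nan nan]
pin 2 241.0 199.5 [0.4823 0.0469 0.0336]
```

View pics/sc9.png

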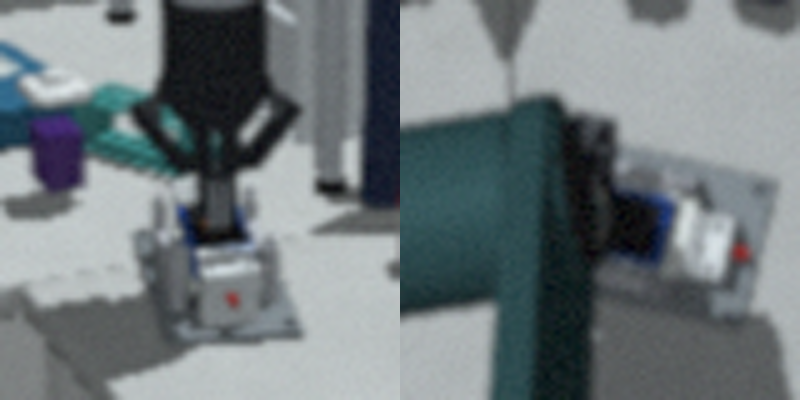

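The red pin is pushed out about 9 mm (depth y 0.056 → 0.047; top view (742,253)). So the bolt is still held back and the lip is not past it yet. The force drop was only the end of the ramp. Continuing.

{"name": "move_arm", "arguments": {"commands": [[0,0.0002,0,0,0],[0,0.0004,0,0,0],[0,0.0006,0,0,0],[0,0.0008,0,0,0],[0,0.001,0,0,0],[0,0.001,0,0,0],[0,0.001,0,0,0],[0,0.001,0,0,0],[0,0.001,0,0,0],[0,0.001,0,0,0]]}}

```text
clock: 22.0
tcp_pos: [0.5091, 0.1411, 0.1223]
orientation: [0.435, 0.558, 0.434, -0.558]
ft_force: [-0.0, -1.0, 5.6]
opening: -0.0001
```

{"name": "move_arm", "arguments": {"commands": [[0,0.0002,0,0,0],[0,0.0004,0,0,0],[0,0.0006,0,0,0],[0,0.0008,0,0,0],[0,0.001,0,0,0],[0,0.001,0,0,0],[0,0.001,0,0,0],[0,0.001,0,0,0],[0,0.001,0,0,0],[0,0.001,0,0,0]]}}

```text
clock: 23.0
tcp_pos: [0.5091, 0.1411, 0.1213]
orientation: [0.435, 0.558, 0.434, -0.558]
ft_force: [-1.4, -1.5, 6.4]
opening: -0.0003
```

{"name": "move_arm", "arguments": {"commands": [[0,0.0002,0,0,0],[0,0.0004,0,0,0],[0,0.0006,0,0,0],[0,0.0008,0,0,0],[0,0.001,0,0,0],[0,0.001,0,0,0],[0,0.001,0,0,0],[0,0.001,0,0,0],[0,0.001,0,0,0],[0,0.001,0,0,0]]}}

```text
clock: 24.0
tcp_pos: [0.5091, 0.1411, 0.1208]
orientation: [0.435, 0.558, 0.434, -0.558]
ft_force: [-1.7, -1.2, 11.6]
opening: 0.0
```

```bash
python3 m5.py 10 2>/dev/null
```

```text
[0.50906291 0.14113872 0.12074614] -1.5416375601587745e-05 [-1.72649703 -1.27751835 10.94557161] -14.194673473498675
dot 0 nan nan [nan nan nan]
pin 1 241.0 199.0 [0.486  0.0557 0.0311]
```

View pics/sc10.png

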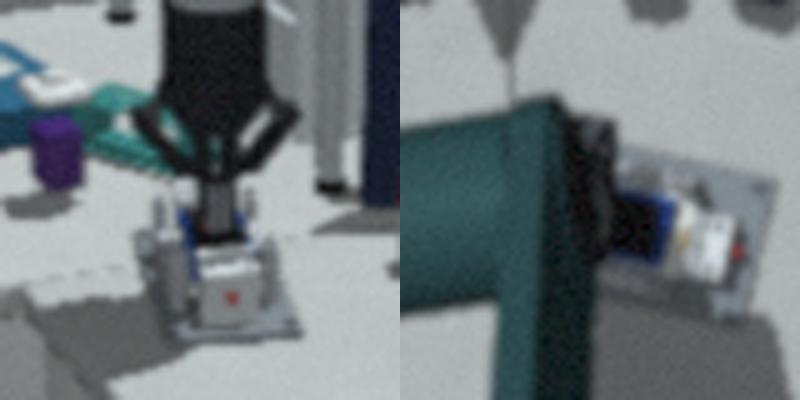

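The stop is felt (6.4 → 11.6 N in 0.5 mm). The -y pin is back at its rest position and brass shows over the lip (top view (682,240)). The +y end is hidden by the arm, so I'll press 0.6 mm more and hold about 1.7 s.

{"name": "move_arm", "arguments": {"commands": [[0,0.0003,0,0,0],[0,0.0006,0,0,0],[0,0.0006,0,0,0],[0,0.0006,0,0,0],[0,0.0006,0,0,0],[0,0.0006,0,0,0],[0,0.0006,0,0,0],[0,0.0006,0,0,0],[0,0.0006,0,0,0],[0,0.0006,0,0,0]]}}

```text
clock: 25.1
tcp_pos: [0.5091, 0.1411, 0.1205]
orientation: [0.435, 0.558, 0.434, -0.558]
ft_force: [-2.7, -2.4, 14.4]
opening: 0.0002
```

{"name": "move_arm", "arguments": {"commands": [[0,0,0,0,0],[0,0,0,0,0],[0,0,0,0,0],[0,0,0,0,0],[0,0,0,0,0],[0,0,0,0,0],[0,0,0,0,0],[0,0,0,0,0],[0,0,0,0,0],[0,0,0,0,0]]}}

```text
clock: 26.1
tcp_pos: [0.5091, 0.1411, 0.1205]
orientation: [0.435, 0.558, 0.434, -0.558]
ft_force: [-3.0, -1.8, 14.4]
opening: 0.0
```

{"name": "move_arm", "arguments": {"commands": [[0,-0.0005,0,0,0],[0,-0.001,0,0,0],[0,-0.0015,0,0,0],[0,-0.002,0,0,0],[0,-0.0025,0,0,0],[0,-0.003,0,0,0],[0,-0.0035,0,0,0],[0,-0.004,0,0,0],[0,-0.0045,0,0,0],[0,-0.005,0,0,0]]}}

```text
clock: 27.1
tcp_pos: [0.5085, 0.1413, 0.1241]
orientation: [-0.434, -0.558, -0.435, 0.558]
ft_force: [0.2, 0.4, 0.6]
opening: -0.0003
```

No force remains 3.6 mm up, so the latch carries the load. Retreating up and aside so the cameras can see both bolts.

{"name": "move_arm", "arguments": {"commands": [[0,-0.005,0,0,0],[0,-0.015,0,0,0],[0,-0.035,0,0,0],[0,-0.06,0,0,0],[0,-0.085,0,0.01,0],[0,-0.1,0,0.04,0],[0,-0.105,0,0.08,0],[0,-0.105,0,0.12,0],[0,-0.105,0,0.16,0],[0,-0.105,0,0.19,0]]}}

```text
clock: 28.1
tcp_pos: [0.4615, -0.0447, 0.2304]
orientation: [0.435, 0.558, 0.434, -0.558]
ft_force: [0.6, 0.4, -0.7]
opening: 0.0
```

{"name": "move_arm", "arguments": {"commands": [[0,0,0,0.02,0],[0,0,0,0.05,0],[0,0,0,0.08,0],[0,0,0,0.1,0],[0,0,0,0.11,0],[0,0,0,0.11,0],[0,0,0,0.11,0],[0,0,0,0.11,0],[0,0,0,0.11,0],[0,0,0,0.11,0]]}}

```text
clock: 29.1
tcp_pos: [0.4353, -0.1488, 0.2294]
orientation: [0.435, 0.558, 0.435, -0.558]
ft_force: [-0.5, 0.6, -0.6]
opening: 0.0001
```

```bash
sed -i 's/-.072)<.012/-.052)<.012/' m5.py; python3 m5.py 11 2>/dev/null
python3 - <<'E'
from h import *
f=dict(np.load('top11.npz'));g=dict(np.load('top0.npz'))
a=np.radians(75.8);ey=np.array([np.cos(a),np.sin(a)]);ex=np.array([np.sin(a),-np.cos(a)]);c=np.array([.5083,.1423])
W=world(f);L=(W[...,:2]-c);x=L@ex*1000;y=L@ey*1000
for y0 in(-35,-15,15,35): 
    m=(abs(x)<14)&(abs(y-y0)<8);print('pad z at y',y0,np.median(W[m][:,2]).round(4),m.sum())
for y0 in(-50,50):
    m=(abs(x)<18)&(abs(y-y0)<4);print('lip z',y0,np.median(W[m][:,2]).round(4))
for n,q in(('0',g),('11',f)):
    H,S,V=cv2.split(cv2.cvtColor(q['img'],cv2.COLOR_RGB2HSV));r=np.zeros(H.shape,bool);r[195:255,165:250]=1
    print(n,'red',blobs(q,r&((H<10)|(H>170))&(S>70),.035,2))
    print(n,'brass',blobs(q,r&(H>8)&(H<32)&(S>60),.03,2))
cv2.imwrite('pics/t11.png',np.hstack([cv2.resize(q['img'][190:255,165:250],None,fx=4.7,fy=4.7,interpolation=2) for q in(g,f)])[:,:,::-1])
cv2.imwrite('pics/t11f.png',f['img'][:,:,::-1])
E
```

```text
[ 0.43526105 -0.14907974  0.22936284] -0.00013981902605900623 [ 0.28637036 -0.46914817 -0.63020708] -14.170603681423083
dot 14 237.78571428571428 184.14285714285714 [0.5097 0.1399 0.0499]
pin 2 241.0 191.5 [0.5039 0.0979 0.0404]
pad z at y -35 0.0507 47
pad z at y -15 0.0505 47
pad z at y 15 0.0511 44
pad z at y 35 0.0503 42
lip z -50 0.0253
lip z 50 0.028
0 red [(np.int32(4), [232.2, 230.0], [0.485, 0.0566, 0.035])]
0 brass [(np.int32(14), [188.6, 219.6], [0.5207, 0.1957, 0.03]), (np.int32(7), [220.7, 227.4], [0.4939, 0.0938, 0.03])]
11 red [(np.int32(9), [201.9, 220.2], [0.518, 0.1525, 0.035]), (np.int32(2), [207.0, 220.5], [0.5167, 0.1363, 0.035]), (np.int32(3), [203.0, 227.0], [0.4964, 0.1493, 0.035]), (np.int32(2), [206.5, 226.5], [0.4978, 0.1381, 0.035]), (np.int32(4), [232.2, 230.0], [0.485, 0.0566, 0.035])]
11 brass [(np.int32(7), [188.1, 219.7], [0.5205, 0.1973, 0.03]), (np.int32(51), [204.1, 223.2], [0.5085, 0.1465, 0.03])]
```

View pics/t11.png

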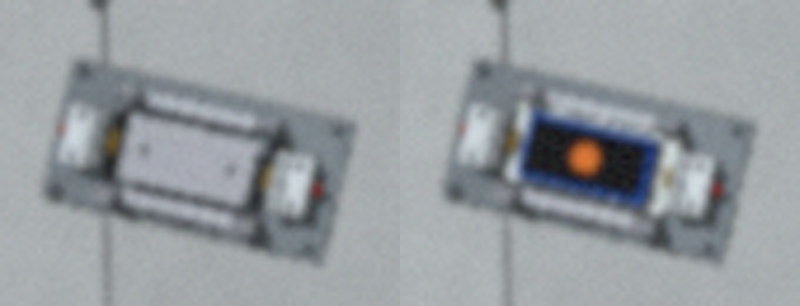

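View pics/top11.png

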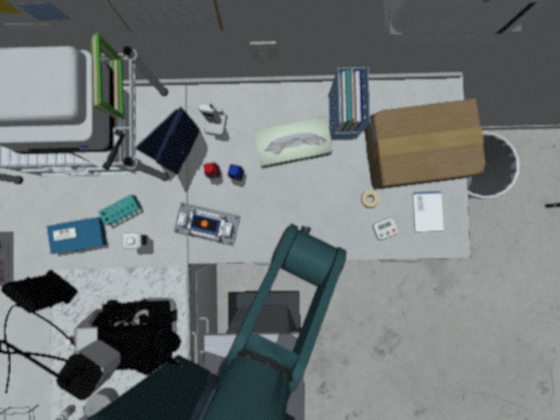

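Before/after crops: both red pins are where they started ((60,130) and (318,190) before, the same after, shifted by the pane). Brass shows over both white lips. The pad is level at z≈0.0506 along its length and the bystanders haven't moved. The robot is clear, so I'm handing in.

```bash
python3 -c "
from cell import ctrl
print(ctrl.hand_in())"
```

```text
the job is handed in; nothing more can be done
None
```

The cassette is in the loader and latched, and I've handed the job in at about 29 s of the 64 s allowed. No verdict came back.

**What I did:** I gripped the cassette at 30 N and set it on the platform, where contact was felt at the expected height, then let go. I pressed at the dot with shut fingers:
- The push read up to about 15 N on the bolt ramps.
- The stop was felt about 24 mm down.
- I held it there at about 14 N for roughly 2 s. The highest wrist force I read was 15 N; readings come once per move, so brief peaks between them would not show.

**Last checks:**
- **Latched:** with the robot away, the pad is level at z = 0.050 to 0.051 along its whole length. That is about 21.5 mm below its raised height, or about 2.5 mm up from the stop (about 2 mm was expected).
- **Bolts:** both red pins are back where they started and brass shows over both lips. The +y end was hidden by the arm during the press, so that bolt was only seen afterwards; its pin was judged from the picture, since the colour mask did not pick it up.
- **Other things:** the bystanders look unmoved in the top view, and the robot touches nothing.

**Disagreements:**
- An early platform reading was 3 mm off because of a filtering error, so I dropped it; two other measurements agreed with each other.
- A first force drop during the press looked like latching. The pin still stood pushed back, so I kept going to the stop.
- In the final scene-camera check the red mask picked up the wrong spot, so I used the top view for that pin.

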